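Run a fingertip along the sprung ejector pins

TASK

Check that no ejector pin sticks: run the fingertips lightly along the curved row of five pins on the ejector plate, one pin after the next, starting at the end where the round sprue bush is, so that each pin dips a few millimetres and springs back up. Stay low and follow the curve from pin to pin, and never push a pin right down to the plate. Only touch the pins, and leave the brass insert, the jar and the mould block where they stand; finish with the hand lifted clear.

Things in the scene. Friction and masses are not known exactly. Their poses are not given: they have to be found in the camera images.
- plate_top (a point): centre of the top face of the ejector plate, 24 mm above the bench: a bare grey metal plate, 120 x 208 mm, on a dark steel back plate 135 x 224 x 9 mm, that stands fixed on the bench. z is up, y runs along the plate's long side, x across it; the row of pins bulges to -x (usually the side nearer the robot) and is hollow to +x.
- pin1_top (a point): top of pin 1 of 5 (numbered from the plate's -y end to its +y end): a steel ejector pin with a round mushroom head, 22 mm across: its nearly flat top is 5 mm across, then smooth slippery flanks fall 7 mm at about 39 degrees to a rim 1 mm thick, so that a fingertip sliding sideways onto the flank less than 7 mm below the top wedges the pin down. Up, its top stands 17 mm above the plate. Neighbouring pins are 40 mm apart on an arc of 120 mm radius.
- pin1 (a joint): how far pin 1 is pressed down: 0 up, 0.009 m right down on the plate. A spring lifts it (about 1.2 N to start it, 0.6 N more per mm).
- pin2_top (a point): top of pin 2 of 5 (numbered from the plate's -y end to its +y end): a steel ejector pin with a round mushroom head, 22 mm across: its nearly flat top is 5 mm across, then smooth slippery flanks fall 7 mm at about 39 degrees to a rim 1 mm thick, so that a fingertip sliding sideways onto the flank less than 7 mm below the top wedges the pin down. Up, its top stands 17 mm above the plate. Neighbouring pins are 40 mm apart on an arc of 120 mm radius.
- pin2 (a joint): how far pin 2 is pressed down: 0 up, 0.009 m right down on the plate. A spring lifts it (about 1.2 N to start it, 0.6 N more per mm).
- pin3_top (a point): top of pin 3 of 5 (numbered from the plate's -y end to its +y end): a steel ejector pin with a round mushroom head, 22 mm across: its nearly flat top is 5 mm across, then smooth slippery flanks fall 7 mm at about 39 degrees to a rim 1 mm thick, so that a fingertip sliding sideways onto the flank less than 7 mm below the top wedges the pin down. Up, its top stands 17 mm above the plate. Neighbouring pins are 40 mm apart on an arc of 120 mm radius.
- pin3 (a joint): how far pin 3 is pressed down: 0 up, 0.009 m right down on the plate. A spring lifts it (about 1.2 N to start it, 0.6 N more per mm).
- pin4_top (a point): top of pin 4 of 5 (numbered from the plate's -y end to its +y end): a steel ejector pin with a round mushroom head, 22 mm across: its nearly flat top is 5 mm across, then smooth slippery flanks fall 7 mm at about 39 degrees to a rim 1 mm thick, so that a fingertip sliding sideways onto the flank less than 7 mm below the top wedges the pin down. Up, its top stands 17 mm above the plate. Neighbouring pins are 40 mm apart on an arc of 120 mm radius.
- pin4 (a joint): how far pin 4 is pressed down: 0 up, 0.009 m right down on the plate. A spring lifts it (about 1.2 N to start it, 0.6 N more per mm).
- pin5_top (a point): top of pin 5 of 5 (numbered from the plate's -y end to its +y end): a steel ejector pin with a round mushroom head, 22 mm across: its nearly flat top is 5 mm across, then smooth slippery flanks fall 7 mm at about 39 degrees to a rim 1 mm thick, so that a fingertip sliding sideways onto the flank less than 7 mm below the top wedges the pin down. Up, its top stands 17 mm above the plate. Neighbouring pins are 40 mm apart on an arc of 120 mm radius.
- pin5 (a joint): how far pin 5 is pressed down: 0 up, 0.009 m right down on the plate. A spring lifts it (about 1.2 N to start it, 0.6 N more per mm).
- gap1 (a point): point on the plate's top face midway along the row between pin 1 and pin 2
- gap2 (a point): point on the plate's top face midway along the row between pin 2 and pin 3
- gap3 (a point): point on the plate's top face midway along the row between pin 3 and pin 4
- gap4 (a point): point on the plate's top face midway along the row between pin 4 and pin 5
- sprue_mouth (a point): top centre of the sprue bush: a round brass ring with a funnel hole, 30 mm across, 7 mm high, on the plate on the hollow side of the row, 43 mm from an end pin. It marks the end where the row starts; it stands at either end. Fixed.
- lock_top (a point): top centre of the square brass interlock, 28 mm square, 8 mm high, stepped, that stands at the other end of the row. Fixed.
- end_low (a point): point on the plate's top where the bush or the square interlock stands, beside pin 1
- end_high (a point): point on the plate's top where the bush or the square interlock stands, beside pin 5
- brass_insert_mid (a point): centre (11 mm above the plate) of a loose brass insert, 34 x 39 x 22 mm with two pegs, that stands on the plate in the hollow of the row, some 45 mm or more from the pins' centres
- pin_jar_mid (a point): centre of a loose jar with a white cap, 45 mm across, 48 mm high, on the bench behind the plate
- mould_block_e_mid (a point): centre of a loose brass mould block, 54 x 58 x 32 mm, on the bench behind the plate

How it is judged:
On the way, in this order (a step that is already met when the one before it is completed fails the run):
1. the first pin, counted from the sprue bush's end, dips by more than 1.5 mm (((horizontal distance between sprue_mouth and end_low below 0.03 m and value of joint pin1 above 0.0015 m) or (horizontal distance between sprue_mouth and end_high below 0.03 m and value of joint pin5 above 0.0015 m))), for 0.1 s.
2. the fingertips follow the row, low, through the gap after the first pin (within 12 mm of its middle, tips no more than about 2 cm above the pin heads) (((horizontal distance between sprue_mouth and end_low below 0.03 m and horizontal distance between the grasp point and gap1 below 0.012 m and z of the grasp point in the frame of plate_top below 0.055 m) or (horizontal distance between sprue_mouth and end_high below 0.03 m and horizontal distance between the grasp point and gap4 below 0.012 m and z of the grasp point in the frame of plate_top below 0.055 m))).
3. the second pin, counted from the sprue bush's end, dips by more than 1.5 mm (((horizontal distance between sprue_mouth and end_low below 0.03 m and value of joint pin2 above 0.0015 m) or (horizontal distance between sprue_mouth and end_high below 0.03 m and value of joint pin4 above 0.0015 m))), for 0.1 s.
4. the fingertips follow the row, low, through the gap after the second pin (within 12 mm of its middle, tips no more than about 2 cm above the pin heads) (((horizontal distance between sprue_mouth and end_low below 0.03 m and horizontal distance between the grasp point and gap2 below 0.012 m and z of the grasp point in the frame of plate_top below 0.055 m) or (horizontal distance between sprue_mouth and end_high below 0.03 m and horizontal distance between the grasp point and gap3 below 0.012 m and z of the grasp point in the frame of plate_top below 0.055 m))).
5. the third pin, counted from the sprue bush's end, dips by more than 1.5 mm (((horizontal distance between sprue_mouth and end_low below 0.03 m and value of joint pin3 above 0.0015 m) or (horizontal distance between sprue_mouth and end_high below 0.03 m and value of joint pin3 above 0.0015 m))), for 0.1 s.
6. the fingertips follow the row, low, through the gap after the third pin (within 12 mm of its middle, tips no more than about 2 cm above the pin heads) (((horizontal distance between sprue_mouth and end_low below 0.03 m and horizontal distance between the grasp point and gap3 below 0.012 m and z of the grasp point in the frame of plate_top below 0.055 m) or (horizontal distance between sprue_mouth and end_high below 0.03 m and horizontal distance between the grasp point and gap2 below 0.012 m and z of the grasp point in the frame of plate_top below 0.055 m))).
7. the fourth pin, counted from the sprue bush's end, dips by more than 1.5 mm (((horizontal distance between sprue_mouth and end_low below 0.03 m and value of joint pin4 above 0.0015 m) or (horizontal distance between sprue_mouth and end_high below 0.03 m and value of joint pin2 above 0.0015 m))), for 0.1 s.
8. the fingertips follow the row, low, through the gap after the fourth pin (within 12 mm of its middle, tips no more than about 2 cm above the pin heads) (((horizontal distance between sprue_mouth and end_low below 0.03 m and horizontal distance between the grasp point and gap4 below 0.012 m and z of the grasp point in the frame of plate_top below 0.055 m) or (horizontal distance between sprue_mouth and end_high below 0.03 m and horizontal distance between the grasp point and gap1 below 0.012 m and z of the grasp point in the frame of plate_top below 0.055 m))).
9. the fifth pin, counted from the sprue bush's end, dips by more than 1.5 mm (((horizontal distance between sprue_mouth and end_low below 0.03 m and value of joint pin5 above 0.0015 m) or (horizontal distance between sprue_mouth and end_high below 0.03 m and value of joint pin1 above 0.0015 m))), for 0.1 s.
At the end, for the whole second after the job is handed in: all five pins are back up (within 1 mm), and the brass insert, jar and mould block are within 8 mm of where they stood (value of joint each of pin1, pin2, pin3, pin4, pin5 below 0.001 m and distance of each of brass_insert_mid, pin_jar_mid, mould_block_e_mid from where it was at the start of the episode below 0.008 m); the robot touches nothing.
It fails at once if a pin is pressed right down (more than 7.5 mm of its 9 mm) (value of joint any of pin1, pin2, pin3, pin4, pin5 above 0.0075 m).
It fails at once if the insert, the jar or the mould block is pushed, lifted or carried by more than 8 mm (distance of any of brass_insert_mid, pin_jar_mid, mould_block_e_mid from where it was at the start of the episode above 0.008 m).
It also fails if it takes over 40 s, if anything falls off the work surface, if the arm or the gripper's body presses on something with over 40 N, if the wrist force passes 120 N, or if a joint passes its speed limit or range.

ROBOT

A 6-joint arm with a two-finger parallel gripper is mounted at the origin on a cart in front of the work surface, level with it; the furniture and walls round the work are solid. World frame = base frame: x ahead of the robot, y to its left, z up, the work surface at z = 0. Lengths are in m, angles in rad, forces in N, time in s.
With the tool pointing down it reaches from about 0.25 to 0.775 m from the base axis. Payload 4 kg.
Tool frame: the origin (TCP) lies between the finger pads; the fingertips stand 19 mm ahead of it and the grasp point (between the pads) is the TCP (robot.tip_reach is the y of the fingertips in the tool frame, in m); y points along the fingers, x is the direction in which the jaws open and shut, and the axes are right-handed (so a half turn about y gives the same grasp; the last joint's range is limited). The gripper opens to 94 mm and grips with 3 to 60 N. Pads are 16 mm wide; open, the fingers measure 119 mm over their backs; the gripper's body (75 mm by 177 mm) begins 78 mm behind the grasp point.
Start: joints at [1.116, 0.087, 1.371, -0, 1.684, -0.103], TCP at [0.19, 0.516, 0.196] pointing down, gripper open.
Joint ranges: [-3.1, 3.1], [-0.76, 2.03], [0.27, 2.55], [-1.08, 4.22], [0.17, 2.65], [-2.57, 2.57]. Speed limits (rad/s): [2.79, 2.79, 3.14, 3.14, 3.14, 3.14].

INTERFACE

Orientations are given as [roll, pitch, yaw] about the fixed x, y, z axes, in that order (R = Rz(yaw) Ry(pitch) Rx(roll)).
In Python, from bench import robot, imaging, order gives the robot as it stands.
- The arm moves only by the tool send_rows, never from a script. Its argument "moves" is text: rows parted by semicolons, each of 5 numbers parted by spaces: the gripper's target within -1 to 1 (shut at 1, half-way at 0, fully open at -1), then the shift along the tool's x, y, z in m, then the turn about the tool's y in degrees. In form: fingers tx ty tz roll; .... A call has exactly 10 rows; each row shifts and turns the commanded pose from where the row before left it, along the tool's axes as they then stand; what a row does not reach is not made up. A row lasts 1/12 s, in which the tool goes at most 41.7 mm and 7.16 degrees, less where a joint would pass 70% of its speed; a pose out of reach is approached as far as the arm can. A call with a gripper value outside its range is refused whole. The fingers move at their own pace and stop on an object; the grip force is fixed at half the most. Time passes only in rows, so rows that do not move let the fingers close, or fill a call up. It gives the time, the measured TCP pose, the force and the opening at its end, in the units of the state.
- robot.get_obs(): the state, without advancing time (a new reading comes with each control period).
- imaging.snapshot(name): name is "scene" or "top"; returns a dict with "image" (420x560x3 uint8, red, green, blue), "mtx" (3x3 intrinsics, pixels), "R" (3x3) and "t" (3): a world point X has camera coordinates R X + t. Camera axes: x right, y down, z forward; pixel columns grow to the right and rows downward; lengths in m; the calibration is good to about 2 mm. A picture is of the moment at which its call begins. There is no depth.
- order.close_job(): hands the job in, once; it reports no verdict.
Trained networks look in a picture, given as the dict that the camera call returned (one of the last four; its "shot" number tells which), for a name from the list of things; names that differ only in an ending like _2 or _b are one class to them, and where a whole thing is asked for, a point or a joint stands for the part that bears it (a point fixed in the world has none). Each returns a list of dicts, best first, with "conf" (0 to 1); they miss things now and then, are a little off and sometimes report something else, mostly with a low value. They report only what shows in the picture. A call takes as long as a camera call.
- imaging.recognise(picture, target): "centre" ([column, row] in pixels, amid what is visible of it).
- imaging.landmark_of(picture, target): "centre" ([column, row] in pixels: a listed point, or the origin of a listed thing).
The state is a dict: "time": time; "joint_positions": joint angles; "qvel": joint speeds; "joint_torque": joint torques, N m; "tool_pos": TCP position; "ee_rot": TCP orientation; "wrist_force": force on the tool from outside, world axes, zero at the start; "wrist_torque": the same for the moment, N m; "width": finger opening in m.
Only numpy, scipy, OpenCV 4.12 (cv2) and the standard library are available. Lean on these libraries where they do the work, as an engineer would, in place of code of your own. Each camera call takes 0.05 s, during which the arm holds its last target.

## Working session

There is one attempt and no reset: what is moved stays moved. The work goes in short steps, Python scripts to look and compute and a tool call to move; the robot and the scene stay as the last step left them, time stands still between calls to the robot, and variables do not carry over. Pictures are saved under pics/ and viewed, and the job is handed in when it is done.

Besides the shell and the picture viewer there is one more tool, called after "Call:" in YAML: its name, and indented under it one key for each argument. send_rows: Moves the arm, as the interface text tells. Its arguments: {"type":"object","properties":{"moves":{"type":"string"}},"required":["moves"]}

```bash
mkdir -p pics
cat > h.py <<'E'
import numpy as np,cv2
from bench import robot,imaging,order
def px2w(p,c,z):
    K,R,t=np.array(p["mtx"]),np.array(p["R"]),np.array(p["t"])
    d=R.T@np.linalg.solve(K,[c[0],c[1],1.]); o=-R.T@t
    return o+d*(z-o[2])/d[2]
E
python3 - <<'E'
from h import *
o=robot.get_obs();print({k:np.round(v,4) for k,v in o.items()})
for n in("scene","top"):
    p=imaging.snapshot(n);cv2.imwrite(f"pics/{n}0.png",p["image"][:,:,::-1])
    print(n,-np.array(p["R"]).T@p["t"])
    for t,z in [("plate_top",.024)]+[(f"pin{i}_top",.041) for i in range(1,6)]+[("sprue_mouth",.031),("lock_top",.032),("brass_insert_mid",.035),("pin_jar_mid",.024),("mould_block_e_mid",.016)]:
        r=imaging.landmark_of(p,t)
        for q in r[:2]: print(t,np.round(q["centre"],1),round(q["conf"],2),np.round(px2w(p,q["centre"],z),4))
E
```

```text
{'time': np.float64(0.0), 'joint_positions': array([ 1.1159,  0.088 ,  1.3722,  0.    ,  1.6836, -0.1031]), 'qvel': array([ 0.0018,  0.0019,  0.0004, -0.0005, -0.    , -0.0006]), 'joint_torque': array([-1.90000e-03, -3.40187e+01, -3.02424e+01,  7.17000e-02,
        3.30000e-02, -2.00000e-04]), 'tool_pos': array([0.1893, 0.5158, 0.1944]), 'ee_rot': array([-1.5705,  0.0022,  1.219 ]), 'wrist_force': array([-0.0294,  0.8088, -0.0099]), 'wrist_torque': array([-0.003 , -0.0189, -0.0331]), 'width': np.float64(0.0943)}
scene [ 0.18596396 -0.76608457  0.59656271]
plate_top [255.7 220.6] 0.73 [ 0.5194 -0.2067  0.024 ]
plate_top [238.3 201.4] 0.44 [ 0.5233 -0.1365  0.024 ]
pin1_top [247.9 239.9] 0.41 [ 0.4699 -0.2585  0.041 ]
pin2_top [236.3 230.7] 0.62 [ 0.4658 -0.2256  0.041 ]
pin2_top [231.9 226.2] 0.48 [ 0.4657 -0.2103  0.041 ]
pin3_top [232.7 213.4] 0.53 [ 0.4856 -0.1799  0.041 ]
pin4_top [242.3 201.6] 0.51 [ 0.5192 -0.1604  0.041 ]
sprue_mouth [257.5 216.7] 0.62 [ 0.5243 -0.2061  0.031 ]
sprue_mouth [269.7 241.1] 0.59 [ 0.505  -0.2754  0.031 ]
lock_top [269.8 193.5] 0.58 [ 0.5837 -0.1617
[... 549 characters left out ...]
5 -0.2786  0.041 ]
pin2_top [268.9 262.7] 0.45 [ 0.4726 -0.2168  0.041 ]
pin3_top [247.6 253.1] 0.4 [ 0.4893 -0.181   0.041 ]
pin4_top [230.1 239.1] 0.55 [ 0.5135 -0.1515  0.041 ]
pin4_top [246.9 253. ] 0.22 [ 0.4895 -0.1798  0.041 ]
pin5_top [220.1 216.6] 0.61 [ 0.5524 -0.1343  0.041 ]
sprue_mouth [304.4 244.5] 0.72 [ 0.5037 -0.2782  0.031 ]
sprue_mouth [229.8 228.4] 0.45 [ 0.5332 -0.1501  0.031 ]
lock_top [233.4 197.8] 0.52 [ 0.5868 -0.1563  0.032 ]
brass_insert_mid [265.5 231.2] 0.93 [ 0.5271 -0.2115  0.035 ]
pin_jar_mid [315.3 190.3] 0.97 [ 0.6005 -0.3002  0.024 ]
mould_block_e_mid [274.3 173.9] 0.78 [ 0.633  -0.2281  0.016 ]
mould_block_e_mid [229.8 239.9] 0.44 [ 0.5151 -0.149   0.016 ]
```

Run:
```python
import cv2
a=cv2.imread("pics/top0.png");cv2.imwrite("pics/top0z.png",cv2.resize(a[150:300,190:350],None,fx=4.5,fy=4,interpolation=cv2.INTER_CUBIC)[:, :])
a=cv2.imread("pics/scene0.png");cv2.imwrite("pics/scene0z.png",cv2.resize(a[160:280,200:350],None,fx=5,fy=5,interpolation=cv2.INTER_CUBIC))
```

```text
(no output)
```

View pics/top0z.png

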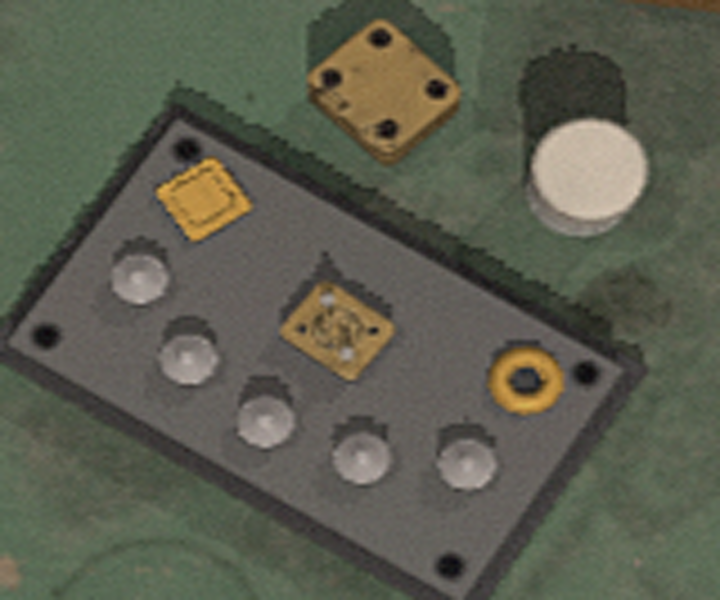

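View pics/scene0z.png

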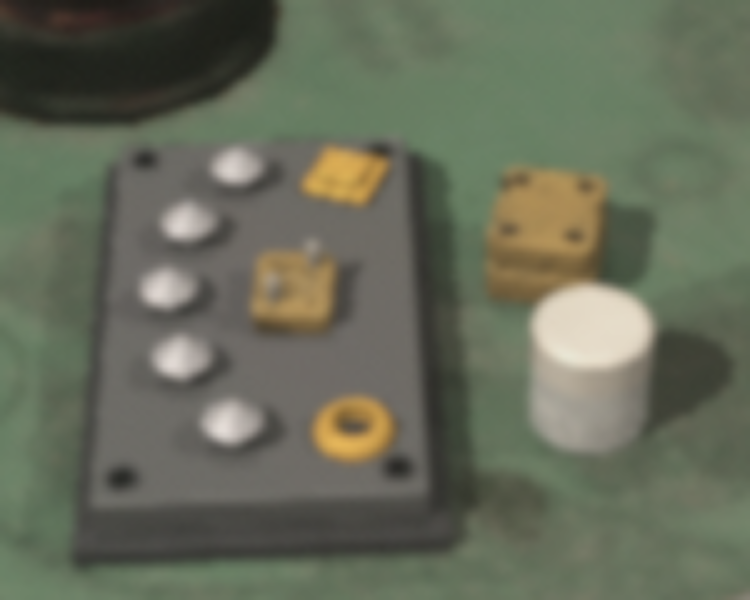

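View pics/top0.png

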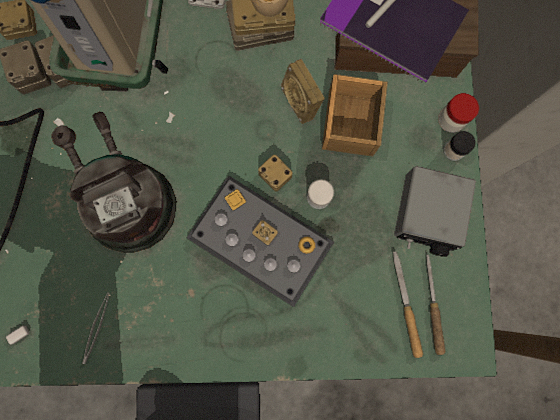

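```bash
cat > fit.py <<'E'
from h import *
from scipy.optimize import least_squares
def model(q):
    a=40/120.; y=[]; L=[]
    th=2*np.arcsin(20/120.)
    for i in range(-2,3): L.append([.12*(1-np.cos(i*th)),.12*np.sin(i*th)])
    L=np.array(L);c,s=np.cos(q[2]),np.sin(q[2])
    return q[:2]+L@np.array([[c,s],[-s,c]])
E
python3 - <<'E'
from fit import *
init={"top":[(293.8,266),(270.4,264.7),(249.1,255),(232,239.7),(221.1,219.5)],"scene":[(246.8,244.6),(236.8,231.6),(233.8,217.6),(238,204.2),(247.6,193.2)]}
for n,z in(("top",.0335),("scene",.0355)):
    p=imaging.snapshot(n);im=p["image"].astype(float)
    W=[]
    for c in init[n]:
        c=np.array(c)
        for it in range(4):
            yy,xx=np.mgrid[0:420,0:560]
            d=np.hypot(xx-c[0],yy-c[1])<9
            v=im.mean(2); sat=im.max(2)-im.min(2)
            w=np.clip(v-125,0,25)*d*(sat<40)
            c=np.array([(xx*w).sum(),(yy*w).sum()])/w.sum()
        W.append(px2w(p,c,z)[:2]); print(n,np.round(c,1),np.round(W[-1],4),(w>0).sum())
    W=np.array(W)
    r=least_squares(lambda q:(model(q)-W).ravel(),[W[2][0],W[2][1],-.4])
    print(np.round(r.x,4),np.round(r.fun.reshape(-1,2)*1e3,1));print(np.round(model(r.x),4).tolist())
cv2.imwrite("pics/scene1.png",p["image"][:,:,::-1])
E
```

```text
top [294.  268.1] [ 0.4635 -0.2594] 72
top [270.4 266.4] [ 0.4668 -0.2194] 75
top [248.9 257.2] [ 0.4829 -0.1828] 79
top [231.9 241.5] [ 0.5103 -0.154 ] 77
top [221.1 221.2] [ 0.5455 -0.1353] 78
[ 0.4829 -0.183  -0.585 ] [[-0.1 -0. ]
 [-0.1 -0.2]
 [ 0.  -0.2]
 [-0.   0.2]
 [ 0.2  0.1]]
[[0.4634, -0.2594], [0.4667, -0.2195], [0.4829, -0.183], [0.5103, -0.1538], [0.5457, -0.1352]]
scene [245.4 243.9] [ 0.4636 -0.2594] 87
scene [235.3 230.9] [ 0.4669 -0.2196] 82
scene [232.5 217.1] [ 0.4828 -0.1832] 75
scene [236.7 203.9] [ 0.5098 -0.1538] 65
scene [246.6 192.7] [ 0.5448 -0.1351] 63
[ 0.4826 -0.1831 -0.579 ] [[ 0.  -0.2]
 [-0.2 -0.1]
 [-0.1  0.1]
 [-0.   0.1]
 [ 0.3  0.2]]
[[0.4636, -0.2596], [0.4666, -0.2198], [0.4826, -0.1831], [0.5098, -0.1537], [0.5451, -0.1349]]
```

View pics/scene0.png

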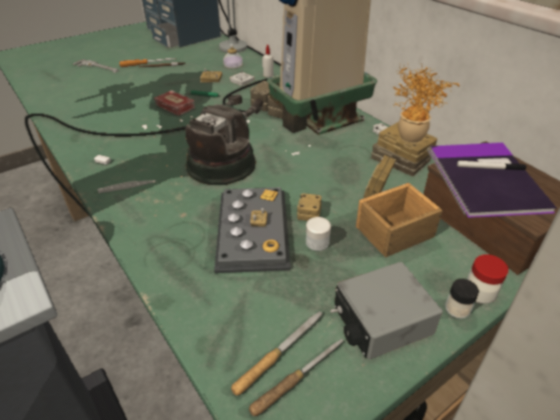

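Call:
send_rows:
  moves: "1 0 0 0 7;1 0 0 0 7;1 0 0 0 7;1 0 0 0 7;1 0 0 0 7;1 0 0 0 7;1 0 0 0 7;1 0 0 0 7;1 0 0 0 7;1 0 0 0 7"

```text
time: 2.13
tool_pos: [0.1895, 0.5163, 0.1956]
ee_rot: [-1.571, -0.0, -0.009]
wrist_force: [-0.3, -0.0, -0.5]
width: 0.0306
```

Call:
send_rows:
  moves: "1 0 0 0 7;1 0 0 0 7;1 0 0 0 7;1 0 0 0 7;1 0 0 0 5.4;1 0 0 0 0;1 0 0 0 0;1 0 0 0 0;1 0 0 0 0;1 0 0 0 0"

```text
time: 2.97
tool_pos: [0.1896, 0.5163, 0.1956]
ee_rot: [-1.571, -0.0, -0.585]
wrist_force: [-0.5, 0.1, 0.2]
width: 0.0004
```

```bash
cat > to.py <<'E'
import sys
from h import *
from scipy.spatial.transform import Rotation as Ro
o=robot.get_obs();R=Ro.from_euler("xyz",o["ee_rot"])
print({k:np.round(o[k],4) for k in("time","tool_pos","ee_rot","wrist_force","width","joint_positions")})
t=np.array(eval(sys.argv[1])) if len(sys.argv)>1 else None
if t is not None:
    prev=o["tool_pos"]
    for q in np.atleast_2d(t): print(np.round(R.inv().apply(q-prev)*1e3,1)); prev=q
E
python3 to.py "[[.4635,-.2595,.16],[.4635,-.2595,.08]]"
```

```text
{'time': np.float64(2.9667), 'tool_pos': array([0.1896, 0.5163, 0.1956]), 'ee_rot': array([-1.5707, -0.    , -0.5848]), 'wrist_force': array([-0.5325,  0.1212,  0.1912]), 'width': np.float64(0.0004), 'joint_positions': array([ 1.1159,  0.0872,  1.3707, -0.    ,  1.6836,  1.7006])}
[ 656.7   35.6 -495.7]
[-0. 80. -0.]
```

Call:
send_rows:
  moves: "1 .01 0 -.008 0;1 .02 0 -.015 0;1 .03 0 -.0225 0;1 .03 0 -.0225 0;1 .03 0 -.0225 0;1 .03 0 -.0225 0;1 .03 0 -.0225 0;1 .03 0 -.0225 0;1 .03 0 -.0225 0;1 .03 0 -.0225 0"

```text
time: 3.8
tool_pos: [0.3021, 0.1956, 0.1957]
ee_rot: [-1.57, -0.001, -0.585]
wrist_force: [0.3, -0.6, 0.3]
width: 0.0004
```

Call:
send_rows:
  moves: "1 .03 0 -.0225 0;1 .03 0 -.0225 0;1 .03 0 -.0225 0;1 .03 0 -.0225 0;1 .03 0 -.0225 0;1 .03 0 -.0225 0;1 .03 0 -.0225 0;1 .03 0 -.0225 0;1 .03 0 -.0225 0;1 .03 0 -.0225 0"

```text
time: 4.63
tool_pos: [0.4273, -0.1577, 0.1957]
ee_rot: [-1.571, -0.001, -0.586]
wrist_force: [0.5, -0.1, 0.1]
width: 0.0007
```

```bash
python3 to.py "[[.4635,-.2595,.16],[.4635,-.2595,.08]]"
```

```text
{'time': np.float64(4.6333), 'tool_pos': array([ 0.4273, -0.1577,  0.1957]), 'ee_rot': array([-1.5708e+00, -5.0000e-04, -5.8630e-01]), 'wrist_force': array([ 0.47  , -0.0854,  0.0911]), 'width': np.float64(0.0007), 'joint_positions': array([-4.7800e-01, -1.2580e-01,  1.5799e+00, -1.0000e-04,  1.6870e+00,
        1.0820e-01])}
[ 86.4  35.8 -64.8]
[-0. 80.  0.]
```

Call:
send_rows:
  moves: "1 .03 0 -.0225 0;1 .03 0 -.0225 0;1 .017 0 -.015 0;1 .01 0 -.008 0;1 0 .02 0 0;1 0 .03 0 0;1 0 .03 0 0;1 0 .03 0 0;1 0 0 0 0;1 0 0 0 0"

```text
time: 5.47
tool_pos: [0.4613, -0.2588, 0.0843]
ee_rot: [-1.57, 0.004, -0.585]
wrist_force: [1.3, 0.0, 0.0]
width: 0.0004
```

```bash
python3 to.py "[[.4635,-.2595,.08],[.4635,-.2595,.06]]"
python3 - <<'E'
from h import *
for n in("scene","top"):
    p=imaging.snapshot(n);a=p["image"][:,:,::-1]
    cv2.imwrite(f"pics/{n}2.png",cv2.resize(a[140:300,180:340],None,fx=3.7,fy=3.7,interpolation=cv2.INTER_CUBIC))
E
```

```text
{'time': np.float64(5.4667), 'tool_pos': array([ 0.4613, -0.2588,  0.0843]), 'ee_rot': array([-1.5705,  0.0044, -0.585 ]), 'wrist_force': array([1.311 , 0.046 , 0.0169]), 'width': np.float64(0.0004), 'joint_positions': array([-6.1860e-01,  9.3100e-02,  1.5874e+00,  2.0000e-04,  1.4655e+00,
       -3.3600e-02])}
[2.2 4.3 0.6]
[ 0.1 20.  -0. ]
```

View pics/scene2.png

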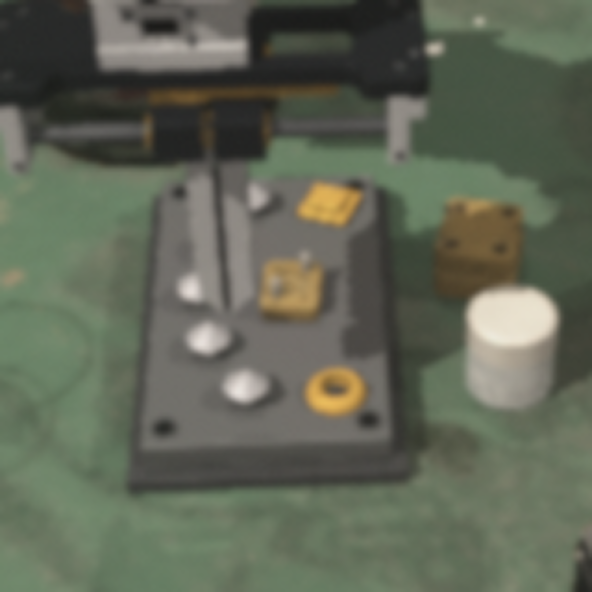

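View pics/top2.png

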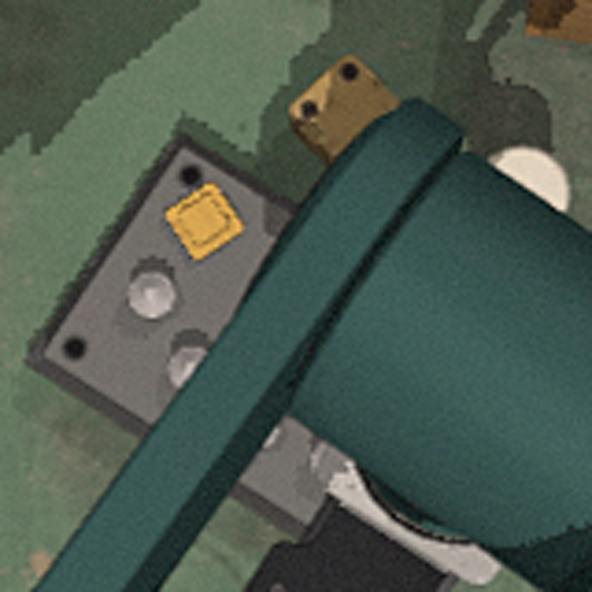

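Run:
```python
from h import *
o=robot.get_obs();print(np.round(o["tool_pos"],4),np.round(o["wrist_force"],2))
p=imaging.snapshot("scene")
for X in ([*o["tool_pos"][:2],o["tool_pos"][2]-.019],[.4635,-.2595,.041],[.4829,-.183,.041]):
    c=np.array(p["mtx"])@(np.array(p["R"])@X+p["t"]);c=c[:2]/c[2];print(c,(c-[180,140])*3.7)
a=p["image"][:,:,::-1]
cv2.imwrite(f"pics/s3.png",cv2.resize(a[180:270,210:300],None,fx=6.6,fy=6.6,interpolation=cv2.INTER_CUBIC))
```

```text
[ 0.4638 -0.2606  0.088 ] [-0.62 -0.69  0.65]
[244.64001564 230.34074956] [239.16805787 334.26077336]
[245.15609591 241.69705984] [241.07755487 376.27912142]
[232.30327275 214.79927524] [193.52210919 276.7573184 ]
```

View pics/s3.png

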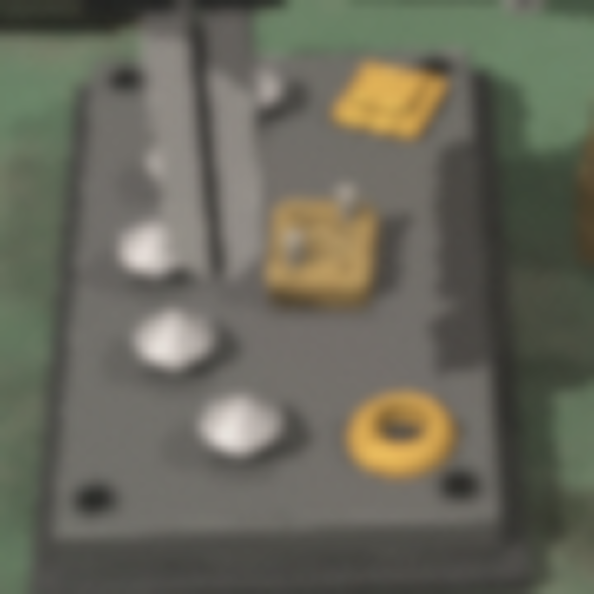

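Call:
send_rows:
  moves: "1 0 0 0 0;1 0 0 0 0;1 0 0 0 0;1 0 0 0 0;1 0 0 0 0;1 0 0 0 0;1 0 0 0 0;1 0 0 0 0;1 0 0 0 0;1 0 0 0 0"

```text
time: 6.45
tool_pos: [0.4629, -0.2602, 0.0855]
ee_rot: [-1.571, 0.0, -0.586]
wrist_force: [-0.4, 0.2, 0.7]
width: 0.0002
```

Run:
```python
from h import *
o=robot.get_obs();print(np.round(o["tool_pos"],4),np.round(o["wrist_force"],2),robot.tip_reach)
p=imaging.snapshot("scene")
K,R,t=[np.array(p[k]) for k in("mtx","R","t")]
print(K)
def pr(X): c=K@(R@X+t); return c[:2]/c[2]
x=o["tool_pos"]; th=o["ee_rot"][2]; ux=np.array([np.cos(th),np.sin(th),0]);uz=np.array([-np.sin(th),np.cos(th),0])
a=cv2.resize(p["image"][150:270,200:300,::-1],None,fx=5,fy=5,interpolation=cv2.INTER_NEAREST)
a=np.ascontiguousarray(a)
for dz in(-.019,0):
  P=np.array([pr(x+[0,0,dz]+sx*.0125*ux+sz*.008*uz) for sx,sz in((1,1),(1,-1),(-1,-1),(-1,1))])
  P=((P+.5-[200,150])*5).astype(int); cv2.polylines(a,[P],True,(0,0,255) if dz else (255,0,0),1)
cv2.imwrite("pics/s4.png",a)
```

```text
[ 0.4629 -0.2602  0.0855] [-0.42  0.24  0.68] 0.019
[[449.30657726   0.         285.98261591]
 [  0.         449.30657726 209.79598351]
 [  0.           0.           1.        ]]
```

View pics/s4.png

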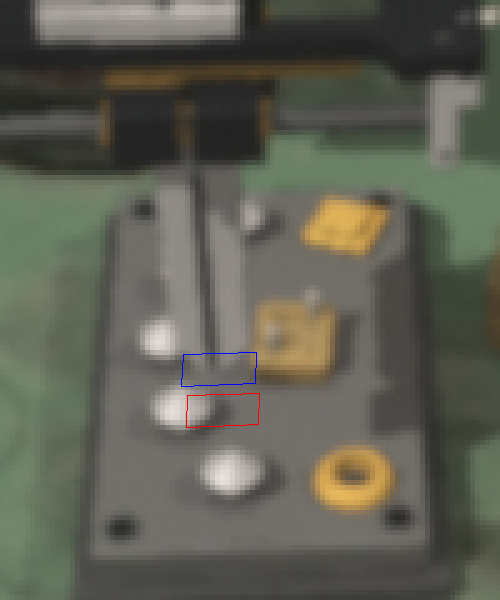

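Call:
send_rows:
  moves: "1 0 .003 0 0;1 0 .003 0 0;1 0 .003 0 0;1 0 .003 0 0;1 0 .003 0 0;1 0 .003 0 0;1 0 .002 0 0;1 0 0 0 0;1 0 0 0 0;1 0 0 0 0"

```text
time: 7.33
tool_pos: [0.463, -0.2602, 0.0657]
ee_rot: [-1.571, -0.0, -0.586]
wrist_force: [0.1, -0.9, 0.1]
width: 0.0003
```

```bash
cat > look.py <<'E'
from h import *
import sys
o=robot.get_obs();print(np.round(o["tool_pos"],4),np.round(o["wrist_force"],2))
p=imaging.snapshot("scene")
K,R,t=[np.array(p[k]) for k in("mtx","R","t")]
def pr(X): c=K@(R@X+t); return c[:2]/c[2]
x=o["tool_pos"]; th=o["ee_rot"][2]; ux=np.array([np.cos(th),np.sin(th),0]);uz=np.array([-np.sin(th),np.cos(th),0])
a=cv2.resize(p["image"][180:270,200:290,::-1],None,fx=6,fy=6,interpolation=cv2.INTER_CUBIC)
b=a.copy()
for dz in(-.019,0):
  P=np.array([pr(x+[0,0,dz]+sx*.0125*ux+sz*.008*uz) for sx,sz in((1,1),(1,-1),(-1,-1),(-1,1))])
  P=((P+.5-[200,180])*6).astype(int); cv2.polylines(b,[P],True,(0,0,255) if dz else (255,0,0),1)
cv2.imwrite(sys.argv[1],b)
E
python3 look.py pics/s5.png
```

```text
[ 0.463  -0.2602  0.0657] [ 0.07 -0.87  0.05]
```

View pics/s5.png

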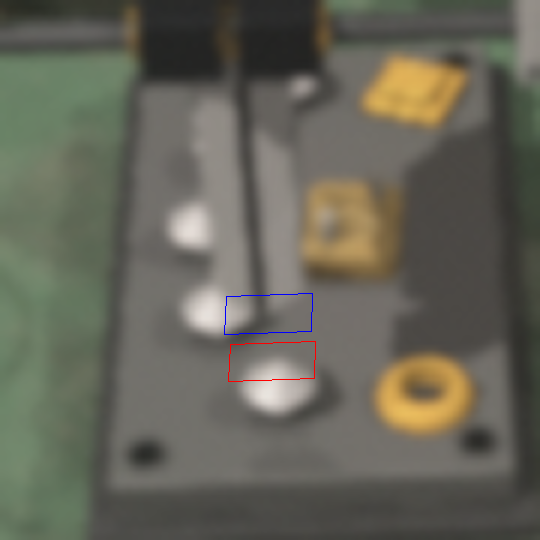

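Run:
```python
from h import *
p=imaging.snapshot("scene")["image"][:,:,::-1]
a=cv2.imread("pics/scene1.png")
d=cv2.absdiff(a,p)[180:270,200:290]
r=np.hstack([cv2.resize(np.clip(v.astype(float)*k,0,255).astype(np.uint8),None,fx=4.4,fy=4.4,interpolation=cv2.INTER_NEAREST) for v,k in((p[180:270,200:290],1.6),(d,4))])
cv2.imwrite("pics/s6.png",r)
```

```text
(no output)
```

View pics/s6.png

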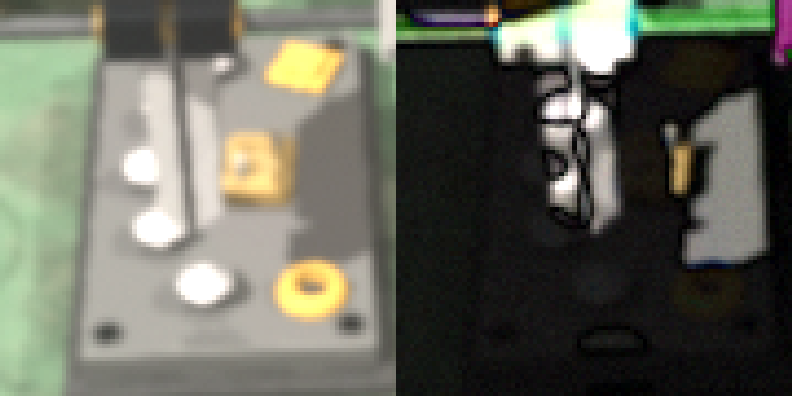

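Run:
```python
from h import *
o=robot.get_obs();x=o["tool_pos"];print(x)
p=imaging.snapshot("scene");K,R,t=[np.array(p[k]) for k in("mtx","R","t")]
def pr(X): c=K@(R@X+t); return c[:2]/c[2]
th=o["ee_rot"][2];uz=np.array([-np.sin(th),np.cos(th),0]);ux=np.array([np.cos(th),np.sin(th),0])
for h in(-.019,0,.03,.078,.1): print(h,pr(x-uz*.008+[0,0,h]), pr(x+ux*.0885-uz*.03+[0,0,h]),pr(x-ux*.0885-uz*.03+[0,0,h]))
a=p["image"][100:240,160:340,::-1]
cv2.imwrite("pics/s7.png",cv2.resize(a,None,fx=4,fy=4,interpolation=cv2.INTER_CUBIC))
q=imaging.snapshot("top");K,R,t=[np.array(q[k]) for k in("mtx","R","t")]
print([pr(x+s*ux*.0885+[0,0,.09]) for s in(-1,0,1)])
cv2.imwrite("pics/t7.png",q["image"][:,:,::-1])
```

```text
[ 0.46303194 -0.26027662  0.06580652]
-0.019 [244.84710105 242.85918409] [296.16224012 250.01039027] [192.52104785 253.70451579]
0 [244.14661972 234.93672528] [296.27554387 242.05712625] [190.95301983 245.75164859]
0.03 [242.99432009 221.90419181] [296.46207136 228.9639815 ] [188.37082593 232.65504256]
0.078 [241.02259784 199.60397092] [296.78165122 206.53133438] [183.94437347 210.20455811]
0.1 [240.06144154 188.73327256] [296.93762447 195.58291974] [181.78293417 199.24197354]
[array([265.49076234, 314.99038879]), array([298.4824062 , 262.98760507]), array([330.20616871, 212.98330799])]
```

View pics/s7.png

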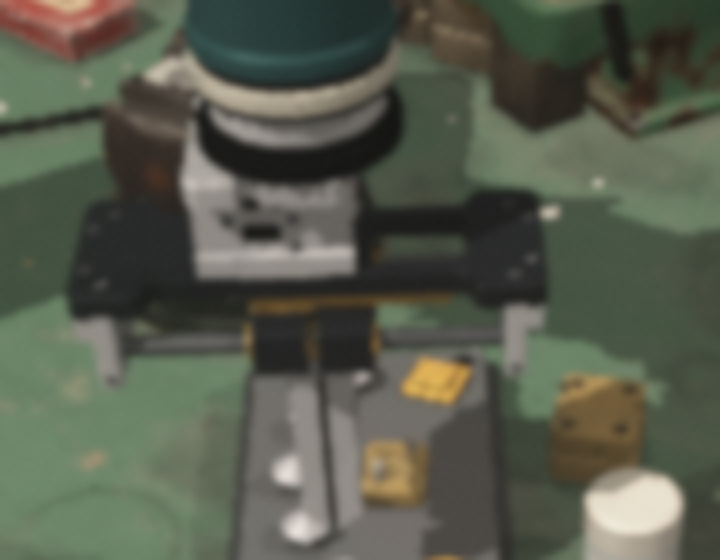

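View pics/t7.png

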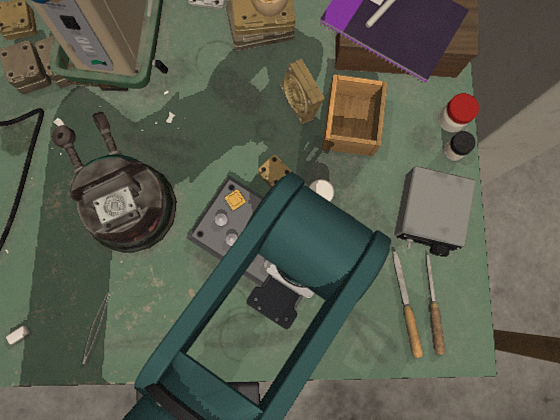

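Call:
send_rows:
  moves: "1 0 .001 0 0;1 0 .001 0 0;1 0 .001 0 0;1 0 .001 0 0;1 0 .001 0 0;1 0 .001 0 0;1 0 .001 0 0;1 0 .001 0 0;1 0 0 0 0;1 0 0 0 0"

```text
time: 8.37
tool_pos: [0.4628, -0.2601, 0.0575]
ee_rot: [-1.571, 0.0, -0.586]
wrist_force: [-0.1, 0.2, -1.0]
width: 0.0006
```

```bash
python3 look.py pics/s8.png
```

```text
[ 0.4628 -0.2601  0.0575] [-0.13  0.24 -0.97]
```

View pics/s8.png

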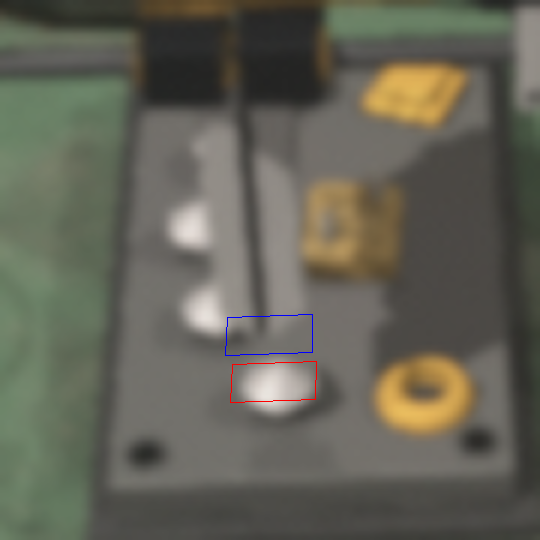

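Call:
send_rows:
  moves: "1 0 .001 0 0;1 0 .001 0 0;1 0 .001 0 0;1 0 .001 0 0;1 0 .001 0 0;1 0 .001 0 0;1 0 .001 0 0;1 0 .001 0 0;1 0 0 0 0;1 0 0 0 0"

```text
time: 9.25
tool_pos: [0.4628, -0.2602, 0.0495]
ee_rot: [-1.571, 0.0, -0.586]
wrist_force: [0.4, 0.2, 0.9]
width: 0.0003
```

```bash
python3 look.py pics/s9.png
```

```text
[ 0.4628 -0.2602  0.0495] [0.44 0.18 0.94]
```

View pics/s9.png

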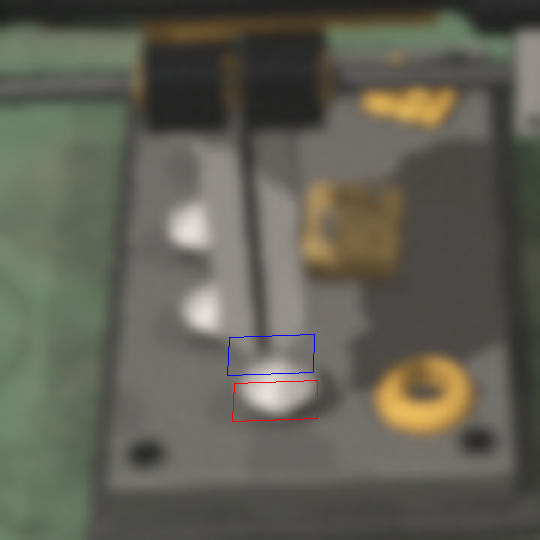

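Call:
send_rows:
  moves: "1 0 .001 0 0;1 0 .001 0 0;1 0 .001 0 0;1 0 .001 0 0;1 0 0 0 0;1 0 0 0 0;1 0 0 0 0;1 0 0 0 0;1 0 0 0 0;1 0 0 0 0"

```text
time: 10.13
tool_pos: [0.4629, -0.2602, 0.0456]
ee_rot: [-1.571, -0.0, -0.586]
wrist_force: [0.6, 0.1, 0.1]
width: 0.0002
```

```bash
python3 look.py pics/s10.png
```

```text
[ 0.4629 -0.2602  0.0456] [0.61 0.06 0.12]
```

View pics/s10.png

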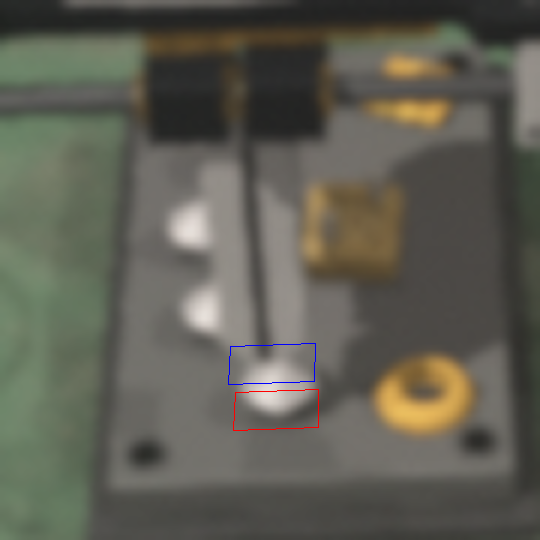

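Run:
```python
from h import *
o=robot.get_obs();print(np.round(o["tool_pos"],4),np.round(o["wrist_force"],2),np.round(o["joint_positions"],4),np.round(o["ee_rot"],4))
p=imaging.snapshot("scene")["image"][:,:,::-1]
a=cv2.imread("pics/scene1.png")
s=np.s_[205:265,215:275]
f=lambda v,k:cv2.resize(np.clip(v.astype(float)*k,0,255).astype(np.uint8),(390,390),interpolation=cv2.INTER_NEAREST)
d=cv2.absdiff(a,p)
cv2.imwrite("pics/s11.png",np.hstack([f(a[s],1.3),f(p[s],1.3)]))
cv2.imwrite("pics/s11d.png",f(d[s],4))
```

```text
[ 0.4629 -0.2602  0.0456] [-0.19 -0.16  0.26] [-6.1890e-01  1.2430e-01  1.6338e+00  1.0000e-04  1.3834e+00 -3.3200e-02] [-1.5707e+00 -1.0000e-04 -5.8560e-01]
```

View pics/s11.png

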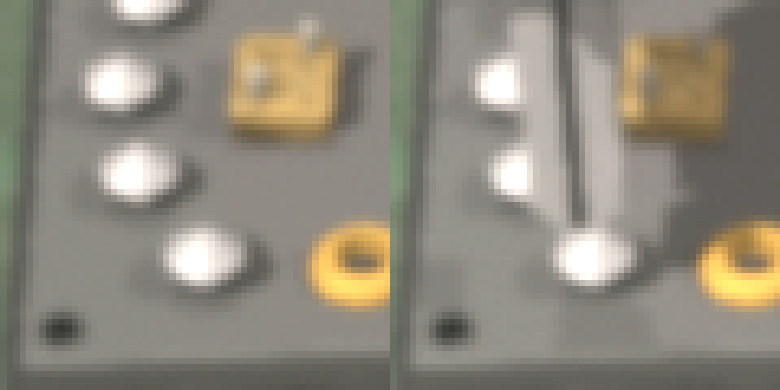

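View pics/s11d.png

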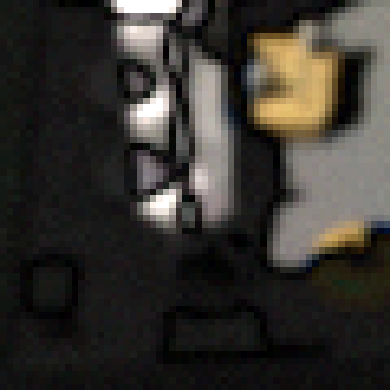

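Call:
send_rows:
  moves: "1 0 .001 0 0;1 0 .0005 0 0;1 0 0 0 0;1 0 0 0 0;1 0 0 0 0;1 0 0 0 0;1 0 0 0 0;1 0 0 0 0;1 0 0 0 0;1 0 0 0 0"

```text
time: 11.07
tool_pos: [0.4629, -0.2602, 0.0441]
ee_rot: [-1.571, -0.0, -0.586]
wrist_force: [-0.0, -0.4, -0.3]
width: 0.0006
```

Run:
```python
from h import *
o=robot.get_obs();print(np.round(o["tool_pos"],4),np.round(o["wrist_force"],2),np.round(o["wrist_torque"],3))
P=imaging.snapshot("scene");p=P["image"][:,:,::-1]
cv2.imwrite("pics/raw12.png",p)
K,R,t=[np.array(P[k]) for k in("mtx","R","t")]
f=lambda v,k:cv2.resize(np.clip(v.astype(float)*k,0,255).astype(np.uint8),(600,600),interpolation=cv2.INTER_CUBIC)
cv2.imwrite("pics/s12.png",f(p[205:265,215:275],1.3))
print("pin1",imaging.landmark_of(P,"pin1_top")[:2])
# predicted pixels of joints-based arm: wrist axis point
def pr(X): c=K@(R@X+t); return c[:2]/c[2]
print([np.round(pr(o["tool_pos"]+[0,0,h]),1) for h in(-.019,0,.08,.15,.2)])
cv2.imwrite("pics/s12f.png",p)
```

```text
[ 0.4629 -0.2602  0.0441] [-0.02 -0.42 -0.27] [-0.041  0.123  0.015]
pin1 [{'centre': [238.7, 229.2], 'conf': 0.68}, {'centre': [246.8, 242.6], 'conf': 0.43}]
[array([245.6, 248.4]), array([245. , 240.8]), array([241.9, 205.9]), array([238.8, 171.1]), array([236.4, 143.4])]
```

View pics/s12.png

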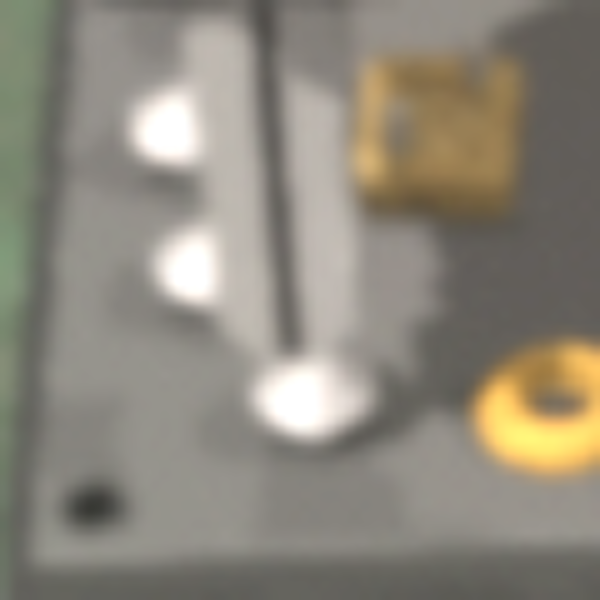

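View pics/s12f.png

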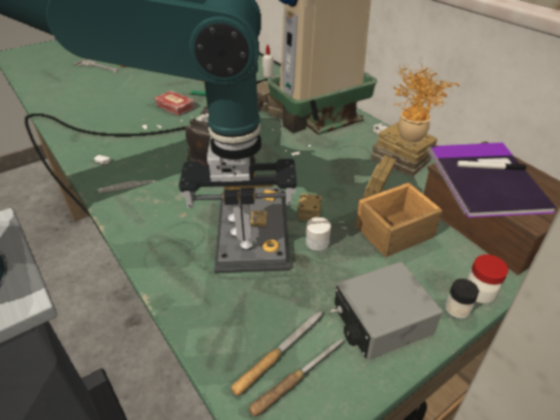

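Run:
```python
from h import *
p=cv2.imread("pics/raw12.png").astype(int).mean(2);a=cv2.imread("pics/scene1.png").astype(int).mean(2)
print(np.round(a[232:254,228:262:2]).astype(int));print(np.round(p[232:254,228:262:2]).astype(int))
```

```text
[[ 98 133 195 217 200 175 153  96  72  92 106 108 106 106 107 108 107]
 [ 97 119 185 211 196 168 133  82  72  93 107 107 107 107 106 107 108]
 [ 95 105 150 183 180 141  98  71  80  98 106 106 107 107 107 106 107]
 [ 96  96 107 132 141 103  70  75  92 103 107 107 107 106 106 107 107]
 [ 95  94  88  92 100  79  71  88 102 106 107 107 107 107 107 108 107]
 [ 98  96  89  85  85  80  84  98 106 107 107 107 107 107 107 107 107]
 [102 100  95  92  90  91  95 104 108 111 108 107 107 107 107 107 107]
 [105 104 102  97  96  98 101 110 120 127 116 107 105 107 107 107 108]
 [106 106 105 103 102 102 107 125 145 155 131 113 105 103 107 107 107]
 [107 107 106 105 106 106 116 148 172 179 152 126 103  96 106 108 107]
 [107 107 107 107 106 106 125 167 192 191 165 141 108  85 102 107 106]
 [106 107 107 107 105 105 137 180 205 198 173 153 113  77  95 107 105]
 [107 107 106 106 103 102 145 191 215 201 177 159 114  74  89 104 102]
 [107 107 106 105 100  99 139 196 220 202 178 157 105  71  83 103 101]
 [107 107 107 103  97  96 121 185 216 200 173 138  86  70  81 104 102]
 [107 106 106 102  96  96 105 150 1
[... 1325 characters left out ...]
113 112 109 108 152 197 216 202 175 155 110  76  76  75  70]
 [111 113 113 111 106 105 146 200 221 204 178 157 104  75  76  81  76]
 [112 113 113 109 103 102 127 189 218 201 174 138  88  75  82  96  89]
 [111 113 112 108 101 101 110 153 193 188 152 105  74  76  92 107 102]
 [112 113 113 108 102 101 101 111 144 150 114  76  73  84 102 111 108]
 [112 112 113 109 103 101 100  92  99 105  85  75  88  99 109 112 111]
 [112 112 112 111 106 103 102  93  90  88  84  89 100 109 112 113 112]
 [112 113 113 112 110 108 106  98  96  94  94  98 105 111 113 113 112]
 [110 113 113 112 112 111 109 101 100  99  99 101 103 108 112 113 113]
 [108 112 113 113 112 112 109 102 101 101 101 102 102 105 111 113 113]]
```

Call:
send_rows:
  moves: "1 0 .0005 0 0;1 0 .0005 0 0;1 0 .0005 0 0;1 0 .0005 0 0;1 0 .0005 0 0;1 0 .0005 0 0;1 0 0 0 0;1 0 0 0 0;1 0 0 0 0;1 0 0 0 0"

```text
time: 12.0
tool_pos: [0.4629, -0.2602, 0.0411]
ee_rot: [-1.571, -0.0, -0.586]
wrist_force: [-0.0, -0.1, 0.5]
width: 0.0003
```

```bash
cat > z.py <<'E'
from h import *
import sys
o=robot.get_obs();print(np.round(o["tool_pos"],4),np.round(o["wrist_force"],2),np.round(o["wrist_torque"],3))
p=imaging.snapshot("scene")["image"][:,:,::-1]
cv2.imwrite("pics/raw%s.png"%sys.argv[1],p)
cv2.imwrite("pics/s%s.png"%sys.argv[1],cv2.resize(np.clip(p[195:265,210:280]*1.3,0,255).astype(np.uint8),(560,560),interpolation=cv2.INTER_CUBIC))
print(np.round(p.astype(int).mean(2)[236:252,238:254:2]).astype(int))
E
python3 z.py 13
```

```text
[ 0.4629 -0.2602  0.0411] [-0.02 -0.14  0.5 ] [-0.073  0.112 -0.043]
[[143 142 108  87 137 143 129 114]
 [142 142 111  86 136 143 130 114]
 [140 143 114  85 137 142 129 114]
 [135 141 117  87 136 140 123 114]
 [126 137 121  91 135 135 119 109]
 [118 131 132 119 141 132 120 103]
 [114 133 154 165 159 133 124 102]
 [111 143 179 199 183 143 130 105]
 [108 152 194 215 197 161 137 106]
 [104 145 199 221 203 173 145 101]
 [102 127 187 218 202 173 135  87]
 [102 110 154 194 188 152 105  73]
 [101 102 112 144 150 115  76  73]
 [101 100  93 100 105  85  75  89]
 [104 102  94  90  88  84  89 100]
 [108 106  97  96  95  94  98 103]]
```

View pics/s13.png

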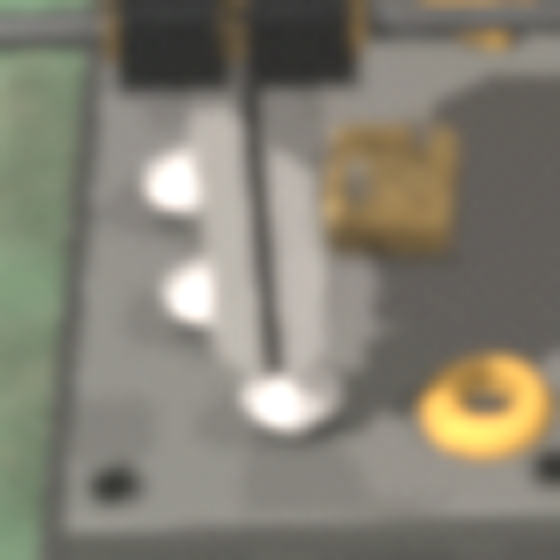

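Call:
send_rows:
  moves: "1 0 .0005 0 0;1 0 .0005 0 0;1 0 .0005 0 0;1 0 .0005 0 0;1 0 .0005 0 0;1 0 .0005 0 0;1 0 0 0 0;1 0 0 0 0;1 0 0 0 0;1 0 0 0 0"

```text
time: 12.88
tool_pos: [0.4629, -0.2602, 0.0381]
ee_rot: [-1.571, -0.0, -0.586]
wrist_force: [-1.0, 0.6, 1.0]
width: 0.0006
```

```bash
python3 z.py 14
```

```text
[ 0.4629 -0.2602  0.0381] [-1.    0.6   1.04] [-0.05   0.116  0.004]
[[142 142 109  88 137 144 130 115]
 [142 143 112  86 137 143 131 114]
 [142 144 115  86 136 143 132 112]
 [141 144 117  85 136 144 131 110]
 [136 142 120  85 135 142 127 106]
 [128 139 123  87 134 138 124 101]
 [120 138 135 107 135 134 124 102]
 [113 143 158 154 147 130 127 105]
 [109 151 184 196 171 135 129 106]
 [105 144 196 217 191 151 133 100]
 [103 127 187 218 200 163 126  87]
 [102 110 154 194 188 149 102  73]
 [101 102 112 145 151 114  76  74]
 [102 100  92 100 105  85  76  87]
 [104 101  94  90  89  85  89 100]
 [109 105  98  96  95  95  98 103]]
```

View pics/s14.png

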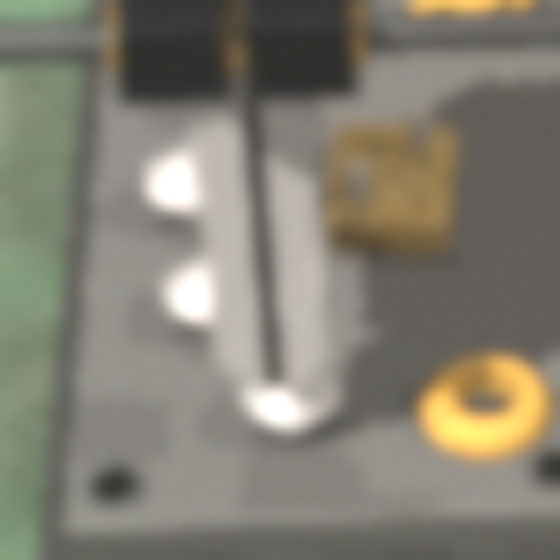

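Call:
send_rows:
  moves: "1 0 .0005 0 0;1 0 .0005 0 0;1 0 .0005 0 0;1 0 .0005 0 0;1 0 .0005 0 0;1 0 .0005 0 0;1 0 0 0 0;1 0 0 0 0;1 0 0 0 0;1 0 0 0 0"

```text
time: 13.77
tool_pos: [0.4629, -0.2602, 0.0351]
ee_rot: [-1.571, -0.0, -0.586]
wrist_force: [-0.0, 0.7, 0.3]
width: 0.0007
```

```bash
python3 z.py 15
```

```text
[ 0.4629 -0.2602  0.0351] [-0.04  0.73  0.29] [-0.062  0.118 -0.01 ]
[[144 143 110  89 138 144 129 113]
 [143 143 112  86 138 144 130 113]
 [143 144 115  86 137 144 132 110]
 [143 145 117  86 136 145 133 102]
 [142 144 120  85 136 145 134  95]
 [139 143 123  84 135 144 132  95]
 [130 143 130  88 135 140 130 100]
 [119 143 140 109 137 134 126 104]
 [111 146 160 154 150 130 125 103]
 [106 140 181 198 171 133 121  95]
 [103 125 183 212 188 141 109  82]
 [102 110 153 194 184 136  88  72]
 [102 102 112 145 150 110  71  74]
 [102 100  93 100 105  84  76  88]
 [104 101  93  91  89  85  90 100]
 [109 104  98  97  95  95  98 103]]
```

Call:
send_rows:
  moves: "1 0 .0005 0 0;1 0 .0005 0 0;1 0 .0005 0 0;1 0 .0005 0 0;1 0 .0005 0 0;1 0 0 0 0;1 0 0 0 0;1 0 0 0 0;1 0 0 0 0;1 0 0 0 0"

```text
time: 14.65
tool_pos: [0.4629, -0.2602, 0.0326]
ee_rot: [-1.571, -0.0, -0.586]
wrist_force: [0.7, -0.5, -0.3]
width: 0.0005
```

```bash
python3 z.py 16
```

```text
[ 0.4629 -0.2602  0.0326] [ 0.66 -0.48 -0.34] [-0.143  0.093 -0.048]
[[144 142 109  88 138 144 130 106]
 [142 143 112  87 137 144 131 110]
 [142 144 115  86 137 144 131 106]
 [143 144 118  86 136 145 132  97]
 [143 144 120  85 135 145 133  91]
 [142 145 124  83 136 145 136  95]
 [138 144 128  84 134 144 137 102]
 [128 142 133  87 134 142 133 105]
 [115 137 141 103 134 136 128 101]
 [107 129 155 144 138 133 122  95]
 [103 120 163 181 154 137 110  82]
 [102 108 143 180 164 132  88  72]
 [102 102 110 141 143 108  72  74]
 [102  99  93 100 105  84  75  87]
 [104  99  93  90  89  85  89  98]
 [108 103  98  97  95  96  99 102]]
```

Call:
send_rows:
  moves: "1 0 .0005 0 0;1 0 .0005 0 0;1 0 .0005 0 0;1 0 .0005 0 0;1 0 0 0 0;1 0 0 0 0;1 0 0 0 0;1 0 0 0 0;1 0 0 0 0;1 0 0 0 0"

```text
time: 15.53
tool_pos: [0.4629, -0.2602, 0.0306]
ee_rot: [-1.571, -0.0, -0.586]
wrist_force: [0.2, 0.5, 0.5]
width: 0.0005
```

```bash
python3 z.py 17
```

```text
[ 0.4629 -0.2602  0.0306] [0.2  0.53 0.55] [-0.001  0.109 -0.012]
[[144 142 110  89 139 144 129  99]
 [143 144 113  86 138 144 130 101]
 [142 145 115  87 137 145 132 102]
 [142 144 118  87 137 145 132  96]
 [143 145 122  86 135 146 135  92]
 [142 144 126  85 135 146 139  97]
 [140 145 131  85 135 145 142 105]
 [133 144 133  85 134 144 139 108]
 [123 139 134  89 133 140 132 105]
 [110 129 138 110 132 135 123  96]
 [104 118 144 148 137 133 109  83]
 [102 108 135 163 136 130  91  71]
 [102 102 114 137 114 107  75  71]
 [103 100  95  98  89  84  76  82]
 [103  98  92  87  85  84  90  95]
 [108 101  97  95  95  96  99 101]]
```

View pics/s17.png

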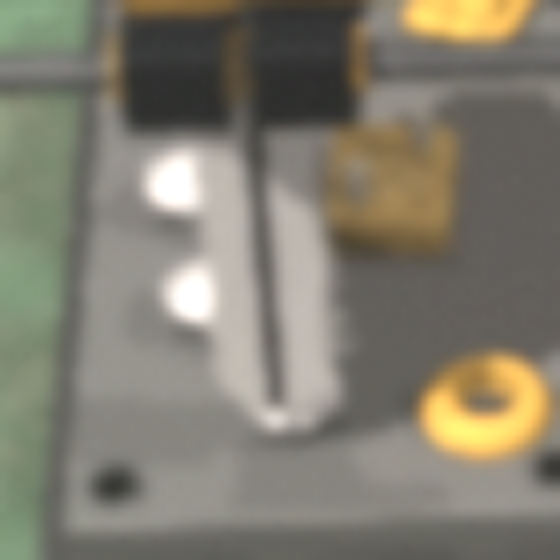

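Call:
send_rows:
  moves: "1 0 .0005 0 0;1 0 .0005 0 0;1 0 .0005 0 0;1 0 .0005 0 0;1 0 0 0 0;1 0 0 0 0;1 0 0 0 0;1 0 0 0 0;1 0 0 0 0;1 0 0 0 0"

```text
time: 16.42
tool_pos: [0.4629, -0.2602, 0.0286]
ee_rot: [-1.571, -0.0, -0.586]
wrist_force: [-0.4, 0.8, 3.3]
width: 0.0
```

```bash
python3 z.py 18
```

```text
[ 0.4629 -0.2602  0.0286] [-0.43  0.81  3.32] [-0.013  0.143  0.03 ]
[[144 142 111  90 139 145 126  85]
 [142 143 113  87 138 145 128  90]
 [142 144 115  87 138 145 131  96]
 [143 145 119  87 137 146 133  96]
 [143 145 122  86 136 146 135  92]
 [143 146 127  86 136 146 138  92]
 [141 145 131  86 135 146 140  96]
 [138 145 133  86 134 145 140 102]
 [131 144 134  86 133 144 137 104]
 [120 136 134  89 129 139 131 101]
 [109 125 136 108 129 134 122  94]
 [104 113 136 140 143 128 105  82]
 [103 106 122 149 150 119  86  74]
 [104 100 103 125 126  99  78  79]
 [106  98  94 100  98  89  89  93]
 [110 101  95  96  95  96  98 101]]
```

View pics/s18.png

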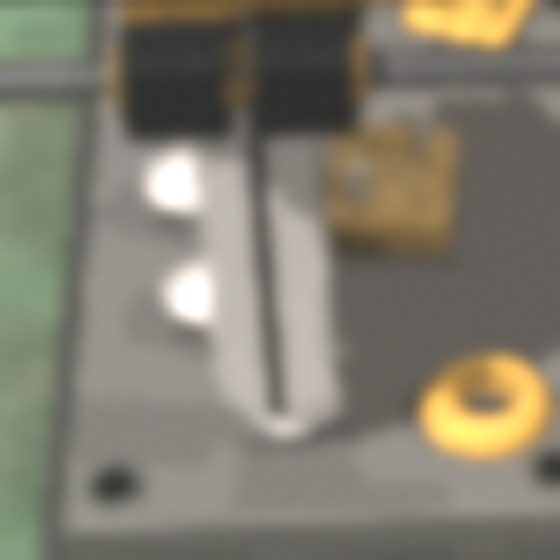

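Call:
send_rows:
  moves: "1 0 .0005 0 0;1 0 .0005 0 0;1 0 .0005 0 0;1 0 0 0 0;1 0 0 0 0;1 0 0 0 0;1 0 0 0 0;1 0 0 0 0;1 0 0 0 0;1 0 0 0 0"

```text
time: 17.3
tool_pos: [0.4629, -0.2602, 0.0271]
ee_rot: [-1.571, -0.0, -0.586]
wrist_force: [-0.6, 0.9, 3.4]
width: 0.0005
```

```bash
python3 z.py 19
```

```text
[ 0.4629 -0.2602  0.0271] [-0.56  0.88  3.35] [-0.002  0.092 -0.024]
[[145 142 110  90 139 145 127  86]
 [143 143 114  88 138 145 129  90]
 [142 144 116  87 138 146 131  96]
 [143 145 119  87 138 146 134  95]
 [145 145 122  86 137 146 136  92]
 [144 145 127  85 136 146 140  93]
 [142 145 132  86 136 146 142  98]
 [140 146 134  86 135 145 143 104]
 [138 145 134  86 134 146 140 107]
 [129 142 136  87 130 144 134 104]
 [115 133 138  93 126 140 128  98]
 [106 122 142 121 131 141 120  88]
 [103 110 137 150 134 140 106  77]
 [102 103 118 139 121 119  91  77]
 [103  99 100 109 102  99  92  89]
 [105 101  96  98  96  97  99 100]]
```

Call:
send_rows:
  moves: "1 -.0024 -.001 .0044 0;1 -.0024 -.001 .0044 0;1 -.0024 0 .0044 0;1 -.0024 0 .0044 0;1 -.0024 0 .0044 0;1 -.0024 0 .0044 0;1 -.0024 0 .0044 0;1 -.0024 .001 .0044 0;1 0 .001 0 0;1 0 0 0 0"

```text
time: 18.18
tool_pos: [0.4669, -0.2193, 0.0273]
ee_rot: [-1.569, -0.0, -0.585]
wrist_force: [0.5, 1.8, 3.2]
width: 0.0004
```

```bash
cat > z2.py <<'E'
from h import *
import sys
o=robot.get_obs();print(np.round(o["tool_pos"],4),np.round(o["wrist_force"],2),np.round(o["wrist_torque"],3))
p=imaging.snapshot("scene")["image"][:,:,::-1]
cv2.imwrite("pics/raw%s.png"%sys.argv[1],p)
cv2.imwrite("pics/s%s.png"%sys.argv[1],cv2.resize(np.clip(p[175:265,205:295]*1.3,0,255).astype(np.uint8),(560,560),interpolation=cv2.INTER_CUBIC))
E
python3 z2.py 20
```

```text
[ 0.4669 -0.2193  0.0273] [0.5  1.77 3.15] [ 0.262  0.    -0.006]
```

View pics/s20.png

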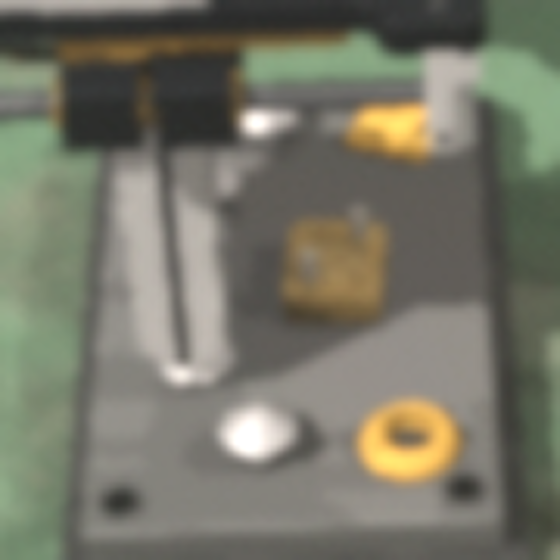

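Call:
send_rows:
  moves: "1 0 0 0 0;1 -.0008 -.001 .0049 0;1 -.0008 -.001 .0049 0;1 -.0008 0 .0049 0;1 -.0008 0 .0049 0;1 -.0008 0 .0049 0;1 -.0008 0 .0049 0;1 -.0008 .001 .0049 0;1 -.0008 .001 .0049 0;1 0 0 0 0"

```text
time: 19.07
tool_pos: [0.4835, -0.1831, 0.0274]
ee_rot: [-1.57, -0.001, -0.585]
wrist_force: [0.2, 1.3, 2.9]
width: 0.0003
```

```bash
python3 z2.py 21
```

```text
[ 0.4835 -0.1831  0.0274] [0.16 1.34 2.94] [0.044 0.033 0.015]
```

View pics/s21.png

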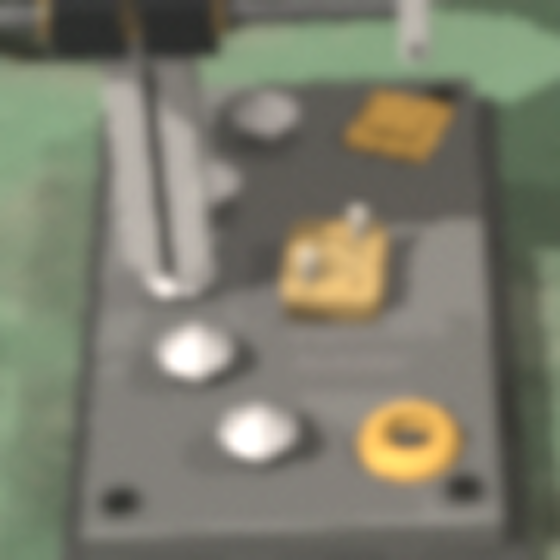

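Pin 3 is dipped (about 3 N) and pins 1 and 2 are back up. Moving on to pin 4.

Call:
send_rows:
  moves: "1 0 0 0 0;1 .0008 -.001 .0049 0;1 .0008 -.001 .0049 0;1 .0008 0 .0049 0;1 .0008 0 .0049 0;1 .0008 0 .0049 0;1 .0008 0 .0049 0;1 .0008 .001 .0049 0;1 .0008 .001 .0049 0;1 0 0 0 0"

```text
time: 19.95
tool_pos: [0.5106, -0.154, 0.0272]
ee_rot: [-1.57, -0.0, -0.585]
wrist_force: [0.8, 1.4, 3.4]
width: 0.0004
```

```bash
python3 z2.py 22
```

```text
[ 0.5106 -0.154   0.0272] [0.79 1.44 3.37] [ 0.17   0.047 -0.012]
```

View pics/s22.png

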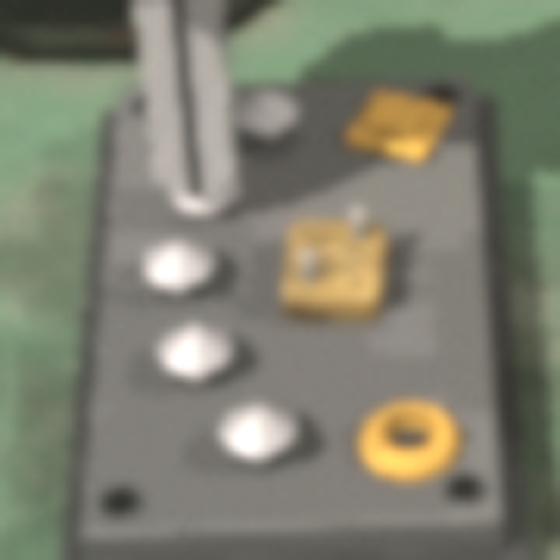

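Call:
send_rows:
  moves: "1 0 0 0 0;1 .0024 -.001 .0044 0;1 .0024 -.001 .0044 0;1 .0024 0 .0044 0;1 .0024 0 .0044 0;1 .0024 0 .0044 0;1 .0024 0 .0044 0;1 .0024 .001 .0044 0;1 .0024 .001 .0044 0;1 0 0 0 0"

```text
time: 20.83
tool_pos: [0.5463, -0.1356, 0.0272]
ee_rot: [-1.57, -0.001, -0.585]
wrist_force: [-0.3, 0.7, 3.6]
width: 0.0006
```

```bash
python3 z2.py 23
```

```text
[ 0.5463 -0.1356  0.0272] [-0.35  0.66  3.61] [0.11  0.076 0.036]
```

View pics/s23.png

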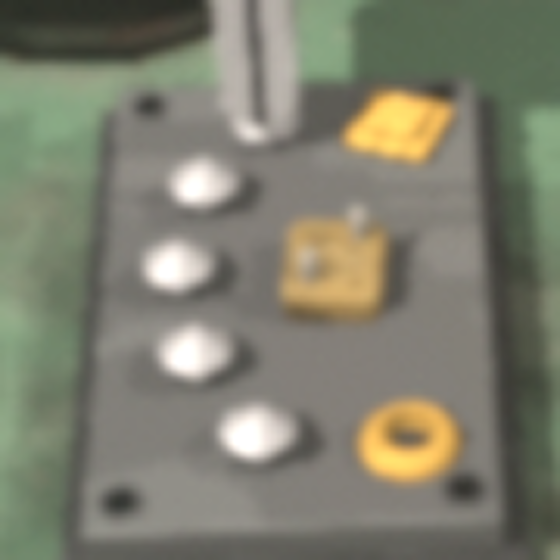

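Pin 5 is dipped (3.6 N). I'll hold it briefly, then lift straight up.

Call:
send_rows:
  moves: "1 0 0 0 0;1 0 0 0 0;1 0 -.005 0 0;1 0 -.01 0 0;1 0 -.015 0 0;1 0 -.02 0 0;1 0 -.02 0 0;1 0 -.02 0 0;1 0 -.02 0 0;1 0 0 0 0"

```text
time: 21.72
tool_pos: [0.5473, -0.1373, 0.1425]
ee_rot: [-1.569, -0.009, -0.586]
wrist_force: [0.2, -0.3, 1.8]
width: 0.0006
```

Call:
send_rows:
  moves: "1 0 0 0 0;1 0 0 0 0;1 0 0 0 0;1 0 0 0 0;1 0 0 0 0;1 0 0 0 0;1 0 0 0 0;1 0 0 0 0;1 0 0 0 0;1 0 0 0 0"

```text
time: 22.55
tool_pos: [0.5451, -0.1362, 0.1371]
ee_rot: [-1.571, -0.0, -0.586]
wrist_force: [0.9, 0.6, 0.1]
width: 0.0007
```

```bash
python3 z2.py 24
python3 - <<'E'
import cv2,numpy as np
a=cv2.imread("pics/scene1.png").astype(int);p=cv2.imread("pics/raw24.png").astype(int)
d=np.abs(a-p).max(2)
for n,(c,r) in dict(p1=(246,244),p2=(235,231),p3=(232,217),p4=(237,204),p5=(246,193),ins=(255,217),jar=(319,232),blk=(308,205)).items():
    print(n,d[r-6:r+7,c-6:c+7].mean().round(1),d[r-6:r+7,c-6:c+7].max())
E
```

```text
[ 0.5451 -0.1362  0.1371] [0.88 0.63 0.15] [-0.066  0.149 -0.002]
p1 6.3 13
p2 6.0 12
p3 2.3 8
p4 3.3 5
p5 3.4 6
ins 6.9 13
jar 4.3 5
blk 3.6 5
```

View pics/s24.png

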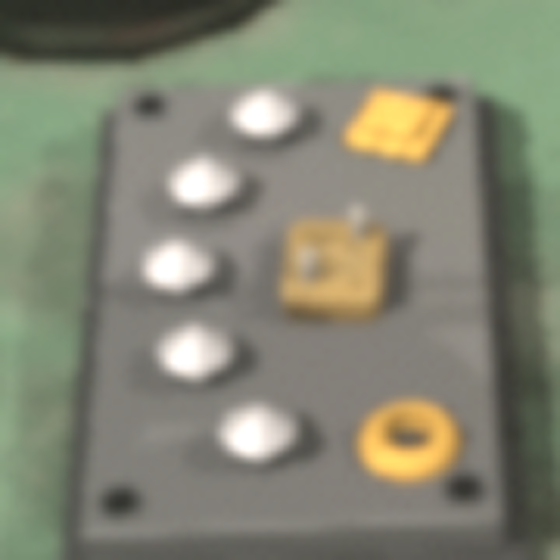

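All five pins are up, everything is in place and the hand is clear.

```bash
python3 -c "
from bench import order
print(order.close_job())"
```

```text
the job is handed in; nothing more can be done
None
```

I ran the closed fingertips low along the row from pin 1, at the sprue bush end, to pin 5, then lifted straight up and handed the job in at about 22.6 s. No verdict was reported.

- **Pin dips:** Each pin showed about 3–3.6 N of upward force, which fits a dip of about 3–4 mm, and looked pressed in the pictures. I eased the hand up about 2 mm between pins rather than holding one constant height.
- **Final picture:** All five pins are back up. The insert, jar and mould block show only small brightness differences from the start picture (at most 13 of 255, no visible shift). The hand is about 11 cm above the row with no real contact force.
- **Height disagreement:** With the tool's stated 19 mm tip reach, contact was expected at a TCP height of about 0.060 m, but the tips first touched pin 1 at about 0.030 m. I could not explain this, so I set the working height on pin 1 by force and pictures, and it held along the whole row.
- **Gap steps:** The 12 mm gap tolerances were not checked directly. The measured position at each pin was within about 1.5 mm of the fitted pin position, and I moved in straight lines between them.

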